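Hook the pin rack out from under the riser and register it on its stops

ROBOT

A 6-joint arm with a two-finger parallel gripper is mounted at the origin on a cart in front of the work surface, level with it; the furniture and walls round the work are solid. World frame = base frame: x ahead of the robot, y to its left, z up, the work surface at z = 0. Lengths are in m, angles in rad, forces in N, time in s.
With the tool pointing down it reaches from about 0.275 to 0.875 m from the base axis. Payload 12.5 kg.
Tool frame: the origin (TCP) lies on the centre line of the jaws, within the pads' length; the fingertips stand r.finger_overhang ahead of it and the grasp point (between the pads) lies 3 mm ahead of it (r.finger_overhang is the distance from the TCP to the fingertips, in m); z points along the fingers, y is the line along which they close (so a half turn about z gives the same grasp; the last joint's range is limited). The gripper opens to 85 mm and grips with 20 to 120 N. Pads are 22 mm wide; open, the fingers measure 114 mm over their backs; the gripper's body (76 mm by 85 mm) begins 54 mm behind the grasp point. The pads swing forward as they close: fully open they stand 13 mm farther back than shut.
Start: joints at [1.143, 0.351, 1.652, -0, 1.139, -0.085], TCP at [0.185, 0.518, 0.223] pointing down, gripper open.
Joint ranges: [-2.75, 2.75], [-0.79, 2.1], [0.01, 2.65], [-1.57, 4.71], [0.07, 3.14], [-2.87, 2.87]. Speed limits (rad/s): [2.22, 2.22, 2.79, 3.14, 3.14, 3.14].

INTERFACE

Orientations are given as a unit quaternion [x, y, z, w].
In Python, from cell import r, optics gives the robot as it stands. The module is installed in compiled form; this text tells all that it offers. Calls block until the motion is done:
- r.move_to(position, orientation): joint-space move of the TCP to a pose.
- r.move_linear(position, rot=None, vel=0.15): straight line of the TCP; rot=None keeps the orientation; vel is the mean speed in m/s.
- r.set_joints(angles): joint-space move.
- r.set_gripper(opening, squeeze=None): opening from 0.0 (shut) to 1.0 (fully open); squeeze is the grip in N (None keeps the last); returns when the fingers have stopped.
- r.sleep(seconds).
- r.inverse_kinematics(position, orientation): joint angles nearest the present ones, or None.
- optics.get_image(name): name is "scene" or "top" or "wrist"; returns a dict with "pixels" (400x640x3 uint8, red, green, blue), "depth" (400x640 float32, m along the optical axis (not along the pixel's ray), 0 where there is no reading), "fx", "fy", "cx", "cy" (pixels), "D" ([k1, k2, p1, p2, k3] as OpenCV has them; the pictures are not rectified), "camera_from_world" (4x4, takes a point from world to camera coordinates); the wrist camera has in their place "mount" (4x4, takes a point from camera to tool coordinates, whose origin is the TCP and whose axes are the flange's). Camera axes: x right, y down, z forward; pixel columns grow to the right and rows downward; lengths in m; the calibration is good to about 2 mm. A picture is of the moment at which its call begins: read the wrist's pose just before it.
A pose or a line that the arm cannot do raises r.PlanningError and nothing moves.
- r.hand_in(): hands the job in; it is judged then, once.
Readings, each from a call of its own:
- r.current_t(): time.
- r.current_q(): joint angles.
- r.current_qvel(): joint speeds.
- r.current_effort(): joint torques, N m.
- r.current_tool_pos(): TCP position.
- r.current_ee_rot(): TCP orientation.
- r.current_contact_force(): force on the tool from outside, world axes, zero at the start.
- r.current_torque(): the same for the moment, N m.
- r.current_opening(): opening from 0.0 (shut) to 1.0 (fully open).
- r.current_finger_force(): force on a finger pad.
Only numpy, scipy, OpenCV 4.12 (cv2) and the standard library are available. Lean on these libraries where they do the work, as an engineer would, in place of code of your own. Each camera call takes 0.05 s, during which the arm holds its last target. There are 200 camera calls.

TASK

The pin rack has been pushed back under the low bench riser. Take the pull hook by its wooden handle, hook it behind the rack's front cross slat and drag the rack out until both its rail ends sit square and snug against the two stops; hold it there for a second with a steady pull of about 10 N, and never press it on the stops with more than 16 N. Then lift the hook out and set it down on the open table clear of the rack, without knocking the riser, shifting the jars or tape rolls, or touching the rack with the hand.

Things in the scene. Friction and masses are not known exactly. Their poses are not given: they have to be found in the camera images.
- hook_grip (a point): Pull hook: a wooden slab handle 90 mm long (x), 22 mm wide (y), 52 mm high, standing on the table on its long edge; this point is the handle's centre, 26 mm above its underside. A steel rod of 10 mm diameter leaves the handle's front (+x) end with its centre line 42 mm above the underside, reaches 135 mm forward of this point and is bent straight down there; x = from handle to hook. 0.18 kg.
- hook_tip (a point): Centre of the rounded lower end of the pull hook's bent-down rod: 135 mm in front (+x) of hook_grip and 20.5 mm below it, rod radius 5 mm; the rod ends 0.5 mm above the level of the handle's underside. The clear drop of the bent part below the forward rod is 36 mm.
- rack: Pine pin rack, 215 (x) x 165 mm (y), loose, about 0.5 kg (0.37 to 0.65); origin at the centre of its underside, x pointing away from the robot. Two side rails along x, 30 mm high, at |y| = 53..82 mm; their front ends at x = -107.5 mm meet the stops. Thin pins on the rails rise to 90 mm. Sliding it takes roughly 1.5 to 5 N; that share of a pull does not reach the stops.
- rack_gap (a point): Middle of the rack's front gap, at table level: 42.5 mm in front (-x) of the rack's origin. The gap is open down to the table, 55 mm long (x), 104 mm wide (y). In front of it is the front cross slat (30 mm deep, top 20 mm above the table), whose rear face, 27.5 mm from this point, is what the hook pulls on; behind it is a like slat.
- stops: Pair of adjustable stops, fixed: two grey housings (26 mm high, black knob to 34 mm), each with a steel bar whose 65 mm wide, 22 mm high end plate (|y| = 45..110 mm) meets a rack rail. Origin on the table midway between them; x points to the rack. The plates (stop_bars_c2 left, _c0 right) are set alike and rigid, at x = 0 to -30 mm: that setting is not measured, find it by feel. The 90 mm between them is free.
- riser: Fixed low plywood riser standing over the rack, open at front and back; origin at table level under its centre, axes like the stops'. 185 mm deep (x), 250 mm inside width (y), 274 mm outside; clear height 130 mm (116 mm within 14 mm of the side walls), top at 142 mm. Its front edge is 92.5 mm on the -x side of the origin. The hook's rod fits under it; a hand does not.
- jar_left: Ink jar with a lid, 67 mm diameter, 68 mm high, on the table left of the stops; origin at the centre of its underside. To be left alone.
- jar_right: Ink jar with a lid, 67 mm diameter, 62 mm high, on the table right of the stops; origin at the centre of its underside. To be left alone.
- tape_low: Tape roll lying flat on the table in front of the right-hand jar, 86 mm diameter, 24 mm high; origin at the centre of its underside. To be left alone.
- tape_top: Tape roll lying flat on top of the riser, 84 mm diameter, 30 mm high; origin at the centre of its underside. To be left alone.

How it is judged:
By the outcome, as a careful person would: the job done as asked, in the order asked, and still so for the second after the job is handed in, with the robot touching nothing.
It also fails if it takes over 66 s, if anything falls off the work surface, if the arm or the gripper's body presses on something with over 40 N, if the wrist force passes 120 N, or if a joint passes its speed limit or range.

## Working session

There is one attempt and no reset: what is moved stays moved. The work goes in short steps, each a Python script; the robot and the scene stay as the last script left them, time stands still between calls to the robot, and variables do not carry over. Pictures are saved under pics/ and viewed, at most 10 in all, crops included, and the job is handed in when it is done.

```bash
mkdir -p pics
python3 - <<'E'
from cell import r,optics
import cv2,numpy as np
for n in("scene","top"):
    d=optics.get_image(n); cv2.imwrite(f"pics/{n}0.png",d["pixels"][:,:,::-1]); np.savez(f"{n}0.npz",**d)
    print(n,d["fx"],d["D"],np.round(d["camera_from_world"],3).tolist(), (d["depth"]>0).mean())
print(r.current_t(),r.finger_overhang,r.current_ee_rot(),r.current_contact_force())
E
```

```text
scene 409.57809265349727 [-0.093094  0.        0.        0.        0.      ] [[0.615, -0.789, -0.0, -0.345], [-0.608, -0.474, -0.637, 0.402], [0.502, 0.392, -0.771, 1.114], [0.0, 0.0, 0.0, 1.0]] 0.99579296875
top 413.9796233038664 [-0.09273995  0.          0.          0.          0.        ] [[-0.032, -0.999, -0.009, 0.021], [-0.888, 0.032, -0.459, 0.56], [0.459, -0.006, -0.888, 1.171], [0.0, 0.0, 0.0, 1.0]] 0.99601953125
0.1 0.022 [ 1.70536254e-01  9.85351257e-01 -5.19165351e-04 -1.28725365e-04] [-0.29645846  0.19714574  0.22650552]
```

View pics/scene0.png

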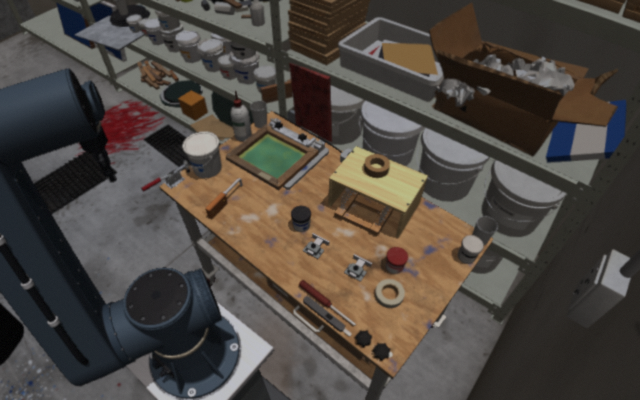

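View pics/top0.png

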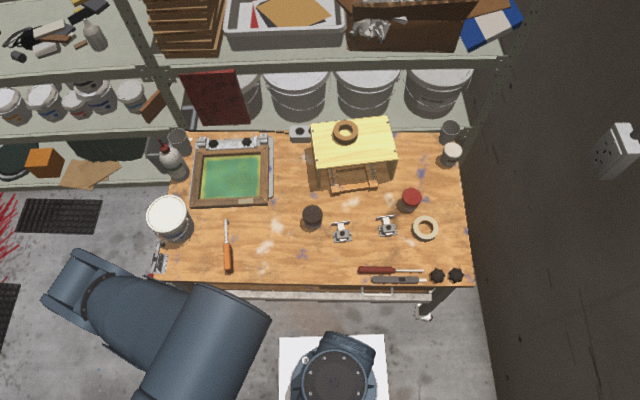

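The top view shows the riser at (355,150), the rack's front at (353,185), the stops at (341,231) and (387,226), the jars at (312,217) and (411,200), and the low tape at (425,229). The hook could be the orange-handled tool at (227,250) or the red one at (375,270), so I'll enlarge both.

```bash
cat > h.py <<'E'
import numpy as np,cv2
def load(n): return dict(np.load(n))
def K(d): return np.array([[d["fx"],0,d["cx"]],[0,d["fy"],d["cy"]],[0,0,1]],float)
def rays(d,uv): 
    return np.c_[cv2.undistortPoints(np.array(uv,float).reshape(-1,1,2),K(d),d["D"]).reshape(-1,2),np.ones(len(uv))]
def plane(d,uv,z,T=None):
    T=np.linalg.inv(d["camera_from_world"]) if T is None else T
    w=rays(d,uv)@T[:3,:3].T; o=T[:3,3]; return o+w*((z-o[2])/w[:,2])[:,None]
def cloud(d,T=None):
    T=np.linalg.inv(d["camera_from_world"]) if T is None else T
    v,u=np.mgrid[0:400,0:640]; p=rays(d,np.c_[u.ravel(),v.ravel()])*d["depth"].reshape(-1,1)
    return (p@T[:3,:3].T+T[:3,3]).reshape(400,640,3)
E
python3 - <<'E'
from h import *
d=load("top0.npz");s=load("scene0.npz")
a=cv2.resize(d["pixels"][125:295,280:480],None,fx=3,fy=3,interpolation=2)
b=cv2.resize(d["pixels"][205:290,200:260],(360,510),interpolation=2)
cv2.imwrite("pics/c0.png",cv2.cvtColor(cv2.copyMakeBorder(a,0,0,0,0,0),cv2.COLOR_RGB2BGR)); 
b=cv2.resize(d["pixels"][205:290,200:260],(180,255),interpolation=2); pad=np.zeros((510,180,3),np.uint8); pad[:255]=b; 
c=cv2.resize(s["pixels"][175:220,200:250],(180,162),interpolation=2); pad[260:422]=c
cv2.imwrite("pics/c0.png",np.hstack([a,pad])[:,:,::-1])
C=cloud(d)
for p in [(228,262),(228,245),(226,225),(375,270),(410,271),(400,280),(355,150),(312,217),(411,197),(425,222),(345,130)]:
    print(p,np.round(C[p[1],p[0]],3))
E
```

```text
(228, 262) [0.373 0.315 0.051]
(228, 245) [0.43  0.319 0.052]
(226, 225) [0.505 0.334 0.041]
(375, 270) [ 0.341 -0.148  0.022]
(410, 271) [ 0.336 -0.262  0.013]
(400, 280) [ 0.308 -0.226  0.013]
(355, 150) [ 0.719 -0.102  0.14 ]
(312, 217) [0.512 0.047 0.068]
(411, 197) [ 0.576 -0.286  0.062]
(425, 222) [ 0.507 -0.335  0.008]
(345, 130) [ 0.801 -0.073  0.142]
```

View pics/c0.png

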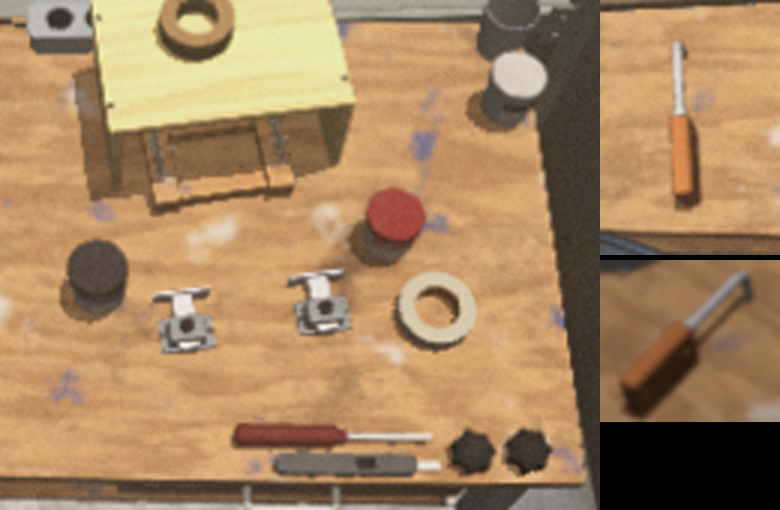

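The orange tool is the hook: its handle top is at z=0.052, its rod points away from the robot, and the bend is at about (226,220). Next come the poses from depth and masks.

Run:
```python
from h import *
def rect(P): 
    c,s,a=cv2.minAreaRect((P[:,:2]*1000).astype(np.float32)); return np.round(c,1),np.round(s,1),round(a,1)
for n in("top","scene"):
    d=load(n+"0.npz");C=cloud(d);H=cv2.cvtColor(d["pixels"],cv2.COLOR_RGB2HSV);X,Y,Z=C[...,0],C[...,1],C[...,2]
    def box(x0,x1,y0,y1,z0,z1): return (X>x0)&(X<x1)&(Y>y0)&(Y<y1)&(Z>z0)&(Z<z1)
    m=box(.3,.6,.25,.4,.044,.062); h=C[m]; print(n,"handle top",len(h),rect(h),h[:,2].mean())
    m=box(.3,.6,.25,.4,.03,.062); print(" hook all",rect(C[m])); q=C[box(.46,.6,.25,.4,.03,.062)]; print("  rod far",q[np.argsort(-q[:,0])[:6]].round(3).tolist(), "line",cv2.fitLine((q[:,:2]).astype(np.float32),2,0,.01,.01).ravel().round(3))
    m=box(.5,.95,-.35,.15,.134,.150); print(" riser",m.sum(),rect(C[m]))
    m=box(.45,.72,-.23,.02,.012,.033)&(H[...,1]>90); print(" rackfront",rect(C[m]))
    m=box(.40,.56,-.25,.0,.012,.04)&(H[...,1]<70)
    k,l,st,ce=cv2.connectedComponentsWithStats(m.astype(np.uint8))
    for i in range(1,k):
        if st[i,4]>15: P=C[l==i]; print("  stop",st[i],rect(P),P[:,2].max().round(3), P[np.argmax(P[:,0])].round(3))
    for nm,b in(("jl",(.44,.58,-.02,.1,.06,.075)),("jr",(.5,.65,-.36,-.22,.055,.07)),("tape",(.43,.58,-.42,-.27,.018,.03))): print(nm,rect(C[box(*b)]))
```

```text
top handle top 288 (array([474.1, 318.7]), array([251.1, 144. ]), 1.9) 0.0481771534063058
 hook all (array([474. , 324.9]), array([251. , 149.5]), 0.1)
  rod far [[0.6, 0.261, 0.048], [0.6, 0.326, 0.045], [0.599, 0.276, 0.042], [0.599, 0.265, 0.041], [0.599, 0.252, 0.04], [0.599, 0.333, 0.046]] line [ 0.49  -0.872  0.571  0.327]
 riser 3305 (array([757.6, -98.5]), array([190.2, 275.6]), 5.6)
 rackfront (array([642.2, -67.4]), array([187.2, 310. ]), 53.3)
  stop [376 215  20  21 199] (array([ 497.1, -202.6]), array([71.1, 61.5]), 8.2) 0.037 [ 0.533 -0.206  0.017]
  stop [331 221  18  21 200] (array([479.9, -46.8]), array([68.1, 58.1]), 5.9) 0.038 [ 0.515 -0.059  0.02 ]
jl (array([525.2,  46.7]), array([65.4, 65.8]), 14.0)
jr (array([ 579.8, -288.3]), array([62.4, 64.5]), 51.8)
tape (array([ 501.6, -325.1]), array([127.5,  87.3]), 7.6)
scene handle top 214 (array([474.7, 325.1]), array([249.5, 143. ]), 0.3) 0.048718631997172517
 hook all (array([474.7, 324.1]), array([250.2, 148. ]), 0.7)
  rod far [[0.6, 0.257, 0.045], [0.6, 0.318, 0.038], [0.6, 0.308, 0.04], [0.6, 0.338, 0.042], [0.599, 0.287, 0.042], [0.599, 0.343, 0.045]] line [ 0.554 -0.833  0.569  0.327]
 riser 3061 (array([758. , -97.5]), array([192.1, 276.6]), 6.2)
 rackfront (array([616.5, -82. ]), array([203.7, 206.5]), 90.0)
  stop [306 233  23  23 220] (array([479.8, -49.8]), array([69.5, 59.8]), 5.7) 0.036 [ 0.517 -0.07   0.017]
  stop [348 254  24  24 248] (array([ 496.5, -203.3]), array([70.5, 63. ]), 5.8) 0.034 [ 0.533 -0.211  0.02 ]
jl (array([523. ,  45.4]), array([68. , 62.8]), 38.8)
jr (array([ 579.4, -289.2]), array([66.6, 61.3]), 30.2)
tape (array([ 502.8, -317.8]), array([132.7,  81.4]), 29.1)
```

Run:
```python
from h import *
def rect(P): 
    c,s,a=cv2.minAreaRect((P[:,:2]*1000).astype(np.float32)); return np.round(c,1),np.round(s,1),round(a,1)
for n in("top","scene"):
    d=load(n+"0.npz");C=cloud(d);H=cv2.cvtColor(d["pixels"],cv2.COLOR_RGB2HSV);X,Y,Z=C[...,0],C[...,1],C[...,2]
    def box(x0,x1,y0,y1,z0,z1): return (X>x0)&(X<x1)&(Y>y0)&(Y<y1)&(Z>z0)&(Z<z1)
    m=box(.3,.55,.28,.36,.046,.062); h=C[m&(X<.45)]; print(n,"handle",len(h),rect(h))
    q=C[box(.46,.545,.28,.36,.034,.055)]; print("  rod far",rect(q),"line",cv2.fitLine((q[:,:2]).astype(np.float32),2,0,.01,.01).ravel().round(3),q[:,0].max())
    a=np.deg2rad(6.1);R=np.array([[np.cos(a),-np.sin(a)],[np.sin(a),np.cos(a)]])
    L=(C[...,:2]-[.7578,-.098])@R  # riser frame
    sel=(abs(L[...,1])<.115)&(L[...,0]<-.07)&(L[...,0]>-.2)
    for z0,z1 in((.024,.036),(.014,.024)):
        m=sel&(Z>z0)&(Z<z1); P=np.c_[L[m],Z[m]]; print(" rack pts z",z0,m.sum(), rect(P) if len(P) else '', "C world")
    m=sel&(Z>.01)&(Z<.036)
    for y in np.arange(-.11,.11,.02):
        g=m&(L[...,1]>y)&(L[...,1]<y+.02)
        if g.sum(): print("   y",round(y,2),g.sum(),"xmin",L[g][:,0].min().round(3),"xmed",np.median(L[g][:,0]).round(3),'zmed',np.median(Z[g]).round(3))
```

```text
top handle 165 (array([399.1, 322.7]), array([101.6,  22.1]), 8.8)
  rod far (array([494.6, 335.7]), array([69.4, 10.5]), 6.9) line [0.996 0.094 0.493 0.335] 0.5292730116598832
 rack pts z 0.024 253 (array([-98.6,   9.3]), array([ 60.1, 166.3]), 1.3) C world
 rack pts z 0.014 257 (array([-105.7,   11.8]), array([164.7,  57.6]), 86.8) C world
   y -0.09 10 xmin -0.125 xmed -0.095 zmed 0.027
   y -0.07 84 xmin -0.129 xmed -0.106 zmed 0.029
   y -0.05 72 xmin -0.128 xmed -0.104 zmed 0.022
   y -0.03 49 xmin -0.123 xmed -0.108 zmed 0.019
   y -0.01 49 xmin -0.122 xmed -0.107 zmed 0.019
   y 0.01 49 xmin -0.122 xmed -0.106 zmed 0.019
   y 0.03 49 xmin -0.122 xmed -0.109 zmed 0.019
   y 0.05 61 xmin -0.129 xmed -0.105 zmed 0.025
   y 0.07 94 xmin -0.131 xmed -0.106 zmed 0.029
   y 0.09 16 xmin -0.12 xmed -0.096 zmed 0.028
scene handle 132 (array([398.6, 320.9]), array([96.6, 25.2]), 9.4)
  rod far (array([494.4, 333.1]), array([68.5, 10.1]), 4.6) line [0.993 0.119 0.493 0.333] 0.5284978679704562
 rack pts z 0.024 250 (array([-100.5,    9.6]), array([ 60.5, 166.1]), 0.0) C world
 rack pts z 0.014 272 (array([-103.4,    9.6]), array([ 51.2, 166.7]), 0.9) C world
   y -0.09 32 xmin -0.126 xmed -0.095 zmed 0.024
   y -0.07 99 xmin -0.13 xmed -0.109 zmed 0.029
   y -0.05 58 xmin -0.128 xmed -0.108 zmed 0.025
   y -0.03 51 xmin -0.122 xmed -0.108 zmed 0.019
   y -0.01 53 xmin -0.124 xmed -0.11 zmed 0.019
   y 0.01 47 xmin -0.122 xmed -0.109 zmed 0.02
   y 0.03 47 xmin -0.123 xmed -0.108 zmed 0.019
   y 0.05 81 xmin -0.129 xmed -0.106 zmed 0.023
   y 0.07 86 xmin -0.131 xmed -0.107 zmed 0.029
   y 0.09 11 xmin -0.13 xmed -0.11 zmed 0.027
```

The rack sits near-square (about 0.5°), 9.5 mm left of the riser and stop axis, with its rail fronts 130 mm ahead of the riser centre. The stop yaw is about 6.1°. The hook is at about (0.399, 0.322) with yaw about 8°, and I'll approach it and check with the wrist camera.

```bash
cat >> h.py <<'E'
from scipy.spatial.transform import Rotation as Ro
def down(yaw,flip): # tool z down, tool x along yaw (or opposite when flip)
    a=yaw+(np.pi if flip else 0)
    return Ro.from_matrix(np.array([[np.cos(a),np.sin(a),0],[np.sin(a),-np.cos(a),0],[0,0,-1]])).as_quat()
def wrist(r,optics,name=None):
    T=np.eye(4);T[:3,:3]=Ro.from_quat(r.current_ee_rot()).as_matrix();T[:3,3]=r.current_tool_pos()
    d=optics.get_image("wrist"); T=T@d["mount"]
    if name: cv2.imwrite(f"pics/{name}.png",d["pixels"][:,:,::-1]);np.savez(name+".npz",T=T,**d)
    return d,T
E
python3 - <<'E'
from h import *; from cell import r,optics
y=np.deg2rad(8)
for f in(0,1):
    for p in((.399,.322,.2),(.399,.322,.03),(.5,-.12,.1),(.41,-.13,.03),(.55,-.11,.06)): 
        q=r.inverse_kinematics(p,down(y,f)); print(f,p,None if q is None else np.round(q,2))
d=optics.get_image("wrist"); print(np.round(d["mount"],3).tolist())
r.move_to((.399,.322,.22),down(y,1)); wrist(r,optics,"w1"); print(r.current_t())
E
```

```text
0 (0.399, 0.322, 0.2) [ 0.59  0.31  1.77 -0.    1.06  2.02]
0 (0.399, 0.322, 0.03) [ 0.59  0.57  1.88 -0.    0.69  2.02]
0 (0.5, -0.12, 0.1) [-0.33  0.45  1.85 -0.    0.84  1.11]
0 (0.41, -0.13, 0.03) [-0.42  0.47  2.09 -0.    0.58  1.02]
0 (0.55, -0.11, 0.06) [-0.28  0.59  1.74 -0.    0.81  1.15]
1 (0.399, 0.322, 0.2) [ 0.59  0.31  1.77 -0.    1.06 -1.12]
1 (0.399, 0.322, 0.03) [ 0.59  0.57  1.88 -0.    0.69 -1.12]
1 (0.5, -0.12, 0.1) [-0.33  0.45  1.85 -0.    0.84 -2.04]
1 (0.41, -0.13, 0.03) [-0.42  0.47  2.09 -0.    0.58 -2.13]
1 (0.55, -0.11, 0.06) [-0.28  0.59  1.74 -0.    0.81 -1.99]
[[0.0, -0.945, -0.326, 0.084], [1.0, 0.0, 0.0, 0.001], [0.0, -0.326, 0.945, -0.152], [0.0, 0.0, 0.0, 1.0]]
1.3167
```

Run:
```python
from h import *
d=load("w1.npz");C=cloud(d,d["T"]);X,Y,Z=C[...,0],C[...,1],C[...,2]
def rect(m): 
    c,s,a=cv2.minAreaRect((C[m][:,:2]*1000).astype(np.float32)); return m.sum(),np.round(c,1),np.round(s,1),round(a,2)
H=cv2.cvtColor(d["pixels"],cv2.COLOR_RGB2HSV)
b=(X>.3)&(X<.56)&(Y>.27)&(Y<.37)
m=b&(Z>.046)&(Z<.056)&(H[...,1]>120); m=cv2.morphologyEx(m.astype(np.uint8),cv2.MORPH_OPEN,np.ones((5,5)))>0
print("handle",rect(m),np.median(Z[m]))
m=b&(Z>.03)&(Z<.056)&(H[...,1]<80)&(X>.44);m=cv2.morphologyEx(m.astype(np.uint8),cv2.MORPH_OPEN,np.ones((3,3)))>0
print("rod",rect(m),np.median(Z[m]),X[m].max(),cv2.fitLine(C[m][:,:2].astype(np.float32),2,0,.01,.01).ravel())
```

```text
handle (np.int64(2113), array([395.3, 324.6]), array([87.6, 21.5]), 6.7) 0.0521917759570959
rod (np.int64(773), array([485.1, 335.7]), array([91.3, 14.8]), 7.65) 0.04692369987998524 0.530622596668092 [0.9926539  0.12098832 0.481124   0.3347498 ]
```

View pics/w1.png

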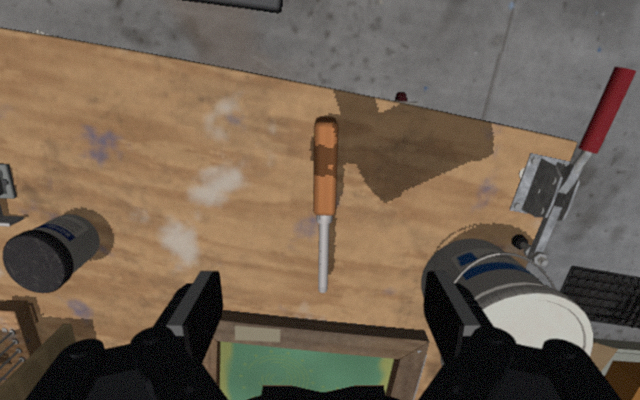

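The wrist view shows the hook lying clear, with its handle at (325,165) and rod tip at (323,290). It fits at grip (0.3955, 0.3243), yaw 6.8°, consistent with the sizes given. Now I'll grasp it.

Run:
```python
from h import *; from cell import r,optics
g=np.array([.3955,.3243]); q=down(np.deg2rad(6.8),1)
r.move_to((*g,.11),q); r.move_linear((*g,.036),vel=.08)
f0=r.current_contact_force(); r.set_gripper(0.0,80); print(r.current_opening(),r.current_finger_force(),f0,r.current_contact_force())
r.move_linear((*g,.036+.11),vel=.15); r.sleep(.2)
print(r.current_tool_pos(),r.current_contact_force(),r.current_opening(),r.current_t())
d,T=wrist(r,optics,"w2"); C=cloud(d,T);X,Y,Z=C[...,0],C[...,1],C[...,2]
H=cv2.cvtColor(d["pixels"],cv2.COLOR_RGB2HSV)
m=(Z>.12)&(Z<.175)&(abs(Y-.34)<.03)&(X>.44)&(X<.56)&(H[...,1]<90)
if m.sum():
    print(m.sum(),X[m].max(),Z[m].min(),Z[m].max(),cv2.fitLine(C[m][:,:2].astype(np.float32),2,0,.01,.01).ravel())
```

```text
0.2257247373844393 78.51903676986694 [ 0.73169065 -0.02029505 -0.91380621] [-1.66903613 -1.38436746  7.9517071 ]
[0.39519587 0.32407384 0.14520167] [-0.94163285 -0.1343452  -1.86250681] 0.22282891036160205 4.625
716 0.46769028629230225 0.15083967078428293 0.160143131355381 [0.99104536 0.13352546 0.4519045  0.3313873 ]
```

View pics/w2.png

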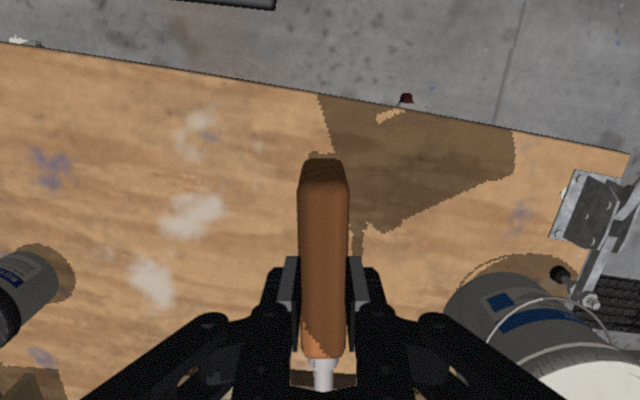

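The grasp is good: handle at (323,260) between the pads, rod leaving at (322,375), level. Moving to the rack.

```bash
cat >> h.py <<'E'
YAW=np.deg2rad(6.1); EX=np.array([np.cos(YAW),np.sin(YAW)]); EY=np.array([-EX[1],EX[0]]); O=np.array([.7578,-.098])
def tcp(xt,y,raise_): # hook tip at local xt,y in riser frame, hook lifted by raise_
    return np.r_[O+EX*(xt-.135)+EY*y, .036+raise_]
def loc(p): v=np.asarray(p)[:2]-O; return np.array([v@EX+.135,v@EY])
E
python3 - <<'E'
from h import *; from cell import r,optics
q=down(YAW,1)
r.move_linear(tcp(-.165,.0095,.11),rot=q,vel=.25)
r.move_linear(tcp(-.165,.0095,.04),vel=.15); r.sleep(.2)
print(loc(r.current_tool_pos()),r.current_tool_pos(),r.current_contact_force(),r.current_t())
for n in("top","scene"):
    d=optics.get_image(n); np.savez(n+"1.npz",**d)
d=load("top1.npz");s=load("scene1.npz")
a=cv2.resize(d["pixels"][130:260,290:430],(420,390),interpolation=2); b=cv2.resize(s["pixels"][170:290,270:395],(375,360),interpolation=2)
b=cv2.copyMakeBorder(b,0,30,0,0,0); cv2.imwrite("pics/c1.png",np.hstack([a,b])[:,:,::-1])
E
```

```text
[-0.16448896  0.00931048] [ 0.45901739 -0.12056716  0.0768782 ] [-1.05144663  1.00908053 -2.12631815] 7.4417
```

View pics/c1.png

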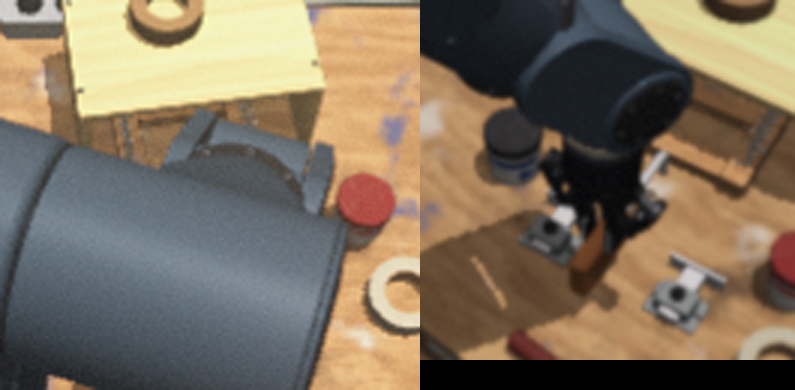

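The hook is in front of the slat and centred between the stops. Before advancing, I'll check the wrist's clearance to the riser from depth.

Run:
```python
from h import *
for n in("top","scene"):
    d=load(n+"1.npz");C=cloud(d);P=C.reshape(-1,3);v=P[:,:2]-O;lx=v@EX;ly=v@EY
    for z0,z1 in((.10,.16),(.16,.2),(.2,.26),(.26,.35)):
        m=(P[:,2]>z0)&(P[:,2]<z1)&(abs(ly)<.13)&(lx<-.11 if z0<.18 else lx<.1)&(lx>-.4)
        if m.sum()>5: print(n,z0,z1,m.sum(),np.percentile(lx[m],98).round(3))
    # rod tip pixels: steel, z .07-.095 forward of grip
    H=cv2.cvtColor(d["pixels"],cv2.COLOR_RGB2HSV).reshape(-1,3)
    m=(P[:,2]>.03)&(P[:,2]<.10)&(H[:,1]<70)&(abs(ly)<.04)&(lx>-.23)&(lx<-.13)
    if m.sum(): print(" rod",m.sum(),lx[m].max(),np.median(ly[m]),np.median(P[m][:,2]))
```

```text
scene 0.1 0.16 232 -0.293
scene 0.16 0.2 280 -0.291
scene 0.2 0.26 328 -0.294
scene 0.26 0.35 296 -0.292
 rod 50 -0.16319240758065034 0.005739270312429694 0.08400302291739792
```

Run:
```python
from h import *; from cell import r,optics
F=lambda: (np.array([r.current_contact_force()[:2]@EX, r.current_contact_force()[:2]@EY, r.current_contact_force()[2]])).round(2)
y=.0095
r.move_linear(tcp(-.076,y,.036),vel=.12); print(F())
r.move_linear(tcp(-.076,y,.003),vel=.06); r.sleep(.2); b=F(); print("low",b,r.current_tool_pos())
x=-.076; t0=r.current_t()
while x>-.175:
    x-=.005 if x<-.095 else .003; r.move_linear(tcp(x,y,.003),vel=.03); f=F()-b
    print(round(x,4),loc(r.current_tool_pos()).round(4),f,round(r.current_t(),2))
    if abs(f[0])>9 or abs(f[1])>6: break
```

```text
[ 0.09 -0.68 -1.74]
low [ 0.46 -0.19 -1.69] [ 0.54721151 -0.11103896  0.03934858]
-0.079 [-0.0792  0.0095] [-0.63  0.21  0.2 ] 9.58
-0.082 [-0.0822  0.0095] [-0.74  0.53 -0.52] 9.83
-0.085 [-0.0851  0.0095] [-0.25  0.08  0.56] 10.08
-0.088 [-0.0881  0.0095] [0.9  0.1  0.23] 10.33
-0.091 [-0.0912  0.0095] [0.52 1.28 0.16] 10.58
-0.094 [-0.0943  0.0095] [-0.24 -0.38  0.15] 10.83
-0.097 [-0.0973  0.0095] [-0.84 -0.14  0.34] 11.08
-0.102 [-0.1025  0.0096] [-0.03  0.75 -0.51] 11.4
-0.107 [-0.1075  0.0096] [0.53 0.58 0.08] 11.72
-0.112 [-0.1124  0.0096] [-1.   -1.08 -0.01] 12.03
-0.117 [-0.1174  0.0096] [-0.77 -0.75 -0.38] 12.35
-0.122 [-0.1224  0.0096] [-0.43  0.07  0.48] 12.67
-0.127 [-0.1274  0.0096] [0.62 0.28 0.08] 12.98
-0.132 [-0.1324  0.0096] [-1.09  0.54  0.6 ] 13.3
-0.137 [-0.1374  0.0096] [-0.09 -0.03 -0.18] 13.62
-0.142 [-0.1424  0.0096] [-0.48 -0.32 -0.31] 13.93
-0.147 [-0.1474  0.0096] [-0.41 -0.14  0.64] 14.25
-0.152 [-0.1524  0.0096] [-0.35 -0.59  0.35] 14.57
-0.157 [-0.1574  0.0096] [-0.72  0.89  0.08] 14.88
-0.162 [-0.1624  0.0096] [-0.27  0.21  0.25] 15.2
-0.167 [-0.1674  0.0096] [-0.8   0.    0.76] 15.52
-0.172 [-0.1725  0.0096] [-0.72 -0.13 -0.1 ] 15.83
-0.177 [-0.1774  0.0096] [-0.89  0.87  0.3 ] 16.15
```

Almost no drag force shows, so I'll look from the scene and top cameras.

Run:
```python
from h import *; from cell import r,optics
for n in("top","scene"):
    d=optics.get_image(n); np.savez(n+"2.npz",**d)
    C=cloud(d);v=C[...,:2]-O;lx=v@EX;ly=v@EY;Z=C[...,2]
    m=(abs(ly)<.115)&(lx<-.06)&(lx>-.25)&(Z>.013)&(Z<.034)&(cv2.cvtColor(d["pixels"],cv2.COLOR_RGB2HSV)[...,1]>90)
    for y in np.arange(-.1,.12,.02):
        g=m&(ly>y)&(ly<y+.02)
        if g.sum()>4: print(n,round(y,2),g.sum(),np.percentile(lx[g],3).round(3),np.percentile(lx[g],97).round(3))
d=load("top2.npz");s=load("scene2.npz")
a=cv2.resize(d["pixels"][130:260,290:430],(420,390),interpolation=2); b=cv2.resize(s["pixels"][170:290,270:395],(375,360),interpolation=2)
b=cv2.copyMakeBorder(b,0,30,0,0,0); cv2.imwrite("pics/c2.png",np.hstack([a,b])[:,:,::-1])
```

```text
top -0.08 11 -0.112 -0.065
top -0.06 55 -0.101 -0.062
scene -0.08 172 -0.219 -0.068
scene -0.06 108 -0.22 -0.097
scene -0.04 102 -0.212 -0.101
scene -0.02 96 -0.214 -0.101
scene 0.0 70 -0.213 -0.1
scene 0.02 5 -0.191 -0.116
```

View pics/c2.png

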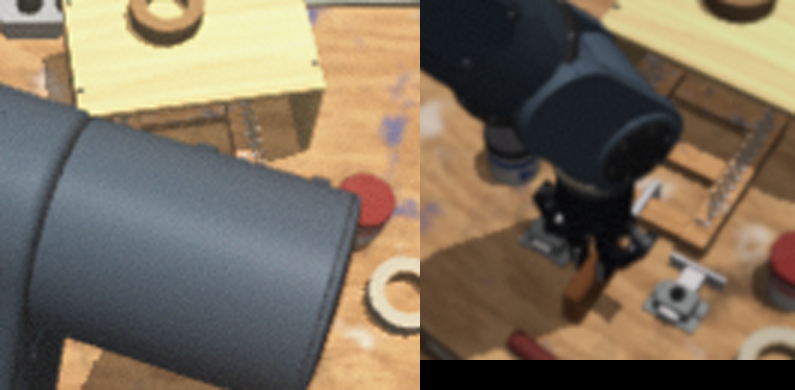

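The rack is following: its front is now at local x about -0.220, exactly where the hook geometry puts it. Friction simply relaxes at rest. Now I'll creep to the stops with force feedback.

```bash
cat >> h.py <<'E'
def favg(r,n=5):
    a=[]
    for _ in range(n): r.sleep(.012); f=np.array(r.current_contact_force()); a.append([f[:2]@EX,f[:2]@EY,f[2]])
    return np.mean(a,0)
E
python3 - <<'E'
from h import *; from cell import r,optics
y=.0095; x=-.177; b=.1; print(favg(r,10))
while x>-.222:
    x-=.001 if x>-.186 else .0004; r.move_linear(tcp(x,y,.003),vel=.012); f=favg(r)
    if f[0]-b>1.5 or round(x*1e4)%20==0: print(round(x,4),loc(r.current_tool_pos()).round(4),f.round(2),round(r.current_t(),2))
    if f[0]-b>4.5 or abs(f[1])>5: break
    if r.current_t()>30: break
E
```

```text
[-0.06915604  0.00849026 -1.75251769]
-0.178 [-0.1779  0.0095] [ 1.3   0.1  -1.95] 16.62
-0.179 [-0.1789  0.0094] [ 2.35 -0.41 -2.6 ] 16.92
-0.18 [-0.18    0.0095] [ 2.67 -0.34 -2.69] 17.21
-0.181 [-0.1811  0.0095] [ 1.99 -0.63 -2.08] 17.5
-0.182 [-0.1821  0.0095] [ 2.03 -0.26 -2.38] 17.79
-0.183 [-0.1831  0.0095] [ 2.04 -0.16 -2.14] 18.08
-0.184 [-0.1841  0.0095] [ 2.09 -0.62 -2.02] 18.38
-0.185 [-0.1851  0.0095] [ 2.04 -0.15 -2.67] 18.67
-0.186 [-0.1861  0.0095] [ 2.1   0.03 -2.08] 18.96
-0.1864 [-0.1864  0.0095] [ 2.53 -0.02 -2.78] 19.25
-0.1868 [-0.1868  0.0095] [ 3.07 -0.11 -2.72] 19.54
-0.1872 [-0.1873  0.0095] [ 2.91 -0.39 -2.6 ] 19.83
-0.1876 [-0.1876  0.0095] [ 2.55 -0.27 -2.88] 20.12
-0.188 [-0.1881  0.0095] [ 2.97 -0.7  -2.47] 20.42
-0.1884 [-0.1884  0.0095] [ 2.26 -0.16 -2.63] 20.71
-0.1888 [-0.1888  0.0095] [ 2.91 -0.25 -2.22] 21.0
-0.1892 [-0.1892  0.0095] [ 2.61 -0.27 -2.65] 21.29
-0.1896 [-0.1896  0.0095] [ 2.58 -0.16 -2.4 ] 21.58
-0.19 [-0.19    0.0095] [ 2.93  0.13 -2.43] 21.88
-0.1904 [-0.1904  0.0095] [ 2.77 -0.04 -2.41] 22.17
-0.1908 [-0.1908  0.0095] [ 2.71 -0.51 -2.65] 22.46
-0.1912 [-0.1912  0.0095] [ 2.77  0.   -2.55] 22.75
-0.1916 [-0.1916  0.0095] [ 2.62  0.32 -2.43] 23.04
-0.192 [-0.192   0.0095] [ 2.64 -0.41 -2.74] 23.33
-0.1924 [-0.1924  0.0095] [ 2.66 -0.38 -2.27] 23.62
-0.1928 [-0.1928  0.0095] [ 2.7   0.14 -2.35] 23.92
-0.1932 [-0.1932  0.0095] [ 2.62 -0.25 -2.33] 24.21
-0.1936 [-0.1936  0.0095] [ 2.85 -0.01 -2.31] 24.5
-0.194 [-0.1939  0.0095] [ 3.41  0.01 -2.49] 24.79
-0.1944 [-0.1941  0.0094] [ 5.06  0.1  -3.28] 25.08
```

Run:
```python
from h import *; from cell import r,optics
y=.0095; x=-.1944
for i in range(12):
    f=favg(r,8)
    print(round(x,5),loc(r.current_tool_pos()).round(4),f.round(2),round(r.current_t(),2))
    if f[0]>10.2: break
    x-=np.clip((11-f[0])/6*.7e-3,.1e-3,.3e-3); r.move_linear(tcp(x,y,.003),vel=.012)
for i in range(9):
    f=favg(r,20); print("hold",f.round(2),round(r.current_t(),2))
for n in ("top","scene"): np.savez(n+"3.npz",**optics.get_image(n))
```

```text
-0.1944 [-0.194   0.0094] [ 5.07  0.22 -3.29] 25.15
-0.1947 [-0.1941  0.0093] [ 6.8   0.1  -3.84] 25.47
-0.195 [-0.1941  0.0092] [ 7.68 -0.02 -4.22] 25.78
-0.1953 [-0.1941  0.0091] [ 9.02  0.22 -4.67] 26.1
-0.19553 [-0.1941  0.009 ] [10.31  0.48 -5.13] 26.42
hold [10.15  0.81 -5.06] 26.58
hold [10.29  0.55 -5.18] 26.75
hold [10.1   0.75 -5.19] 26.92
hold [10.31  0.53 -5.2 ] 27.08
hold [10.32  0.5  -5.15] 27.25
hold [10.09  0.49 -5.1 ] 27.42
hold [10.36  0.81 -5.05] 27.58
hold [10.15  0.57 -5.12] 27.75
hold [10.2   0.58 -5.23] 27.92
```

The pull held steadily at about 10.2 N for 1.5 s against a hard stop. A quick check of both rail ends before unhooking.

Run:
```python
from h import *
for n in("top","scene"):
    d=load(n+"3.npz");C=cloud(d);v=C[...,:2]-O;lx=v@EX;ly=v@EY;Z=C[...,2];S=cv2.cvtColor(d["pixels"],cv2.COLOR_RGB2HSV)[...,1]
    m=(abs(ly)<.115)&(lx<-.06)&(lx>-.26)&(Z>.024)&(Z<.034)&(S>90)
    for y in (-.075,-.065,-.055,.065,.075,.085):
        g=m&(abs(ly-y)<.005)
        if g.sum()>4: print(n,y,g.sum(),lx[g].min().round(4))
d=load("scene3.npz"); cv2.imwrite("pics/c3.png",cv2.resize(d["pixels"][180:280,280:400],(720,600),interpolation=2)[:,:,::-1])
```

```text
top -0.065 14 -0.1283
top -0.055 38 -0.1251
scene -0.075 55 -0.2364
scene -0.065 85 -0.2373
scene -0.055 42 -0.2378
scene 0.065 11 -0.084
scene 0.075 14 -0.0814
```

View pics/c3.png

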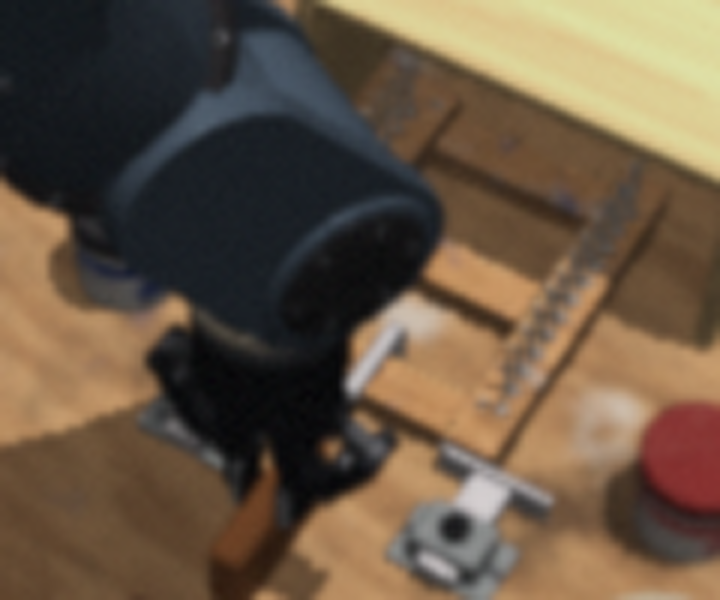

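The right rail end sits flush on its plate near (495,460). The left one is hidden, so I'll take the wrist view.

Run:
```python
from h import *; from cell import r,optics
d,T=wrist(r,optics,"w3"); C=cloud(d,T);v=C[...,:2]-O;lx=v@EX;ly=v@EY;Z=C[...,2];S=cv2.cvtColor(d["pixels"],cv2.COLOR_RGB2HSV)[...,1]
for y in np.arange(-.105,.12,.01):
    g=(abs(ly-y)<.005)&(lx<-.15)&(lx>-.26)&(Z>.024)&(Z<.034)&(S>90); p=(abs(ly-y)<.005)&(lx<-.2)&(lx>-.27)&(Z>.015)&(Z<.03)&(S<70)
    print(round(y,3),g.sum(),lx[g].min().round(4) if g.any() else '',p.sum(),lx[p].max().round(4) if p.any() else '')
```

```text
-0.105 0  0 
-0.095 0  8 -0.2674
-0.085 0  21 -0.2677
-0.075 0  65 -0.2354
-0.065 0  9 -0.242
-0.055 6 -0.2331 0 
-0.045 49 -0.2364 0 
-0.035 0  0 
-0.025 0  0 
-0.015 0  0 
-0.005 0  0 
0.005 0  2 -0.2279
0.015 0  7 -0.2263
0.025 0  0 
0.035 0  0 
0.045 0  0 
0.055 0  0 
0.065 52 -0.2355 2 -0.2342
0.075 1 -0.2308 0 
0.085 0  13 -0.2417
0.095 0  65 -0.2355
0.105 0  0 
0.115 0  0
```

View pics/w3.png

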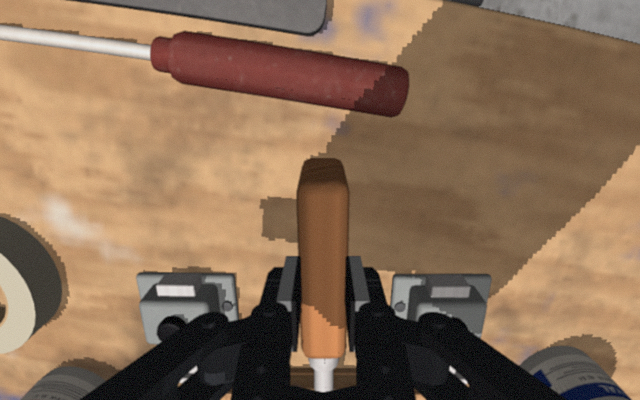

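The left and right rail ends measure -0.2355 and -0.2364, so the rack is square and snug on both plates. Now I'll unhook and set the hook back on the open table.

Run:
```python
from h import *; from cell import r,optics
y=.0095
r.move_linear(tcp(-.1875,y,.003),vel=.02); print(favg(r,8).round(2))
r.move_linear(tcp(-.1875,y,.11),vel=.08); print(favg(r,8).round(2))
g=np.array([.3955,.3243])
r.move_linear((*g,.146),rot=down(np.deg2rad(6.8),1),vel=.22); r.move_linear((*g,.042),vel=.12); r.sleep(.2); b=favg(r,10); z=.042
while z>.033:
    z-=.0007; r.move_linear((*g,z),vel=.02); f=favg(r)-b
    if f[2]>2: break
print(z,f,r.current_t())
r.set_gripper(.75); r.sleep(.2); r.move_linear((*g,.2),vel=.15); r.sleep(.3)
d,T=wrist(r,optics,"w4"); C=cloud(d,T);X,Y,Z=C[...,0],C[...,1],C[...,2]; m=(X>.3)&(X<.46)&(Y>.29)&(Y<.37)&(Z>.046)&(Z<.058)
print("handle",cv2.minAreaRect((C[m][:,:2]*1000).astype(np.float32)),np.median(Z[m]))
d=optics.get_image("scene"); np.savez("scene5.npz",**d)
t=optics.get_image("top"); np.savez("top5.npz",**t)
a=cv2.resize(d["pixels"][150:310,200:430],(690,480)); cv2.imwrite("pics/c5.png",a[:,:,::-1])
for d in(d,t):
    C=cloud(d);v=C[...,:2]-O;lx=v@EX;ly=v@EY;Z=C[...,2];S=cv2.cvtColor(d["pixels"],cv2.COLOR_RGB2HSV)[...,1]
    print([(yy,lx[g].min().round(4)) for yy in(-.07,-.06,.07,.08) for g in[(abs(ly-yy)<.006)&(lx<-.15)&(lx>-.26)&(Z>.024)&(Z<.034)&(S>90)] if g.any()])
print(r.current_t())
```

```text
[ 0.25 -0.1  -1.49]
[ 0.22 -0.23 -1.58]
0.03640000000000001 [-0.92607527 -0.2249212   2.98841366] 36.0583
handle ((405.80657958984375, 325.56610107421875), (109.3989028930664, 21.867177963256836), 6.344809055328369) 0.0519960124319776
[(-0.07, np.float64(-0.2356)), (-0.06, np.float64(-0.2369)), (0.07, np.float64(-0.2359)), (0.08, np.float64(-0.2345))]
[(-0.07, np.float64(-0.2375)), (-0.06, np.float64(-0.2361)), (0.07, np.float64(-0.2375)), (0.08, np.float64(-0.2363))]
38.45
```

View pics/c5.png

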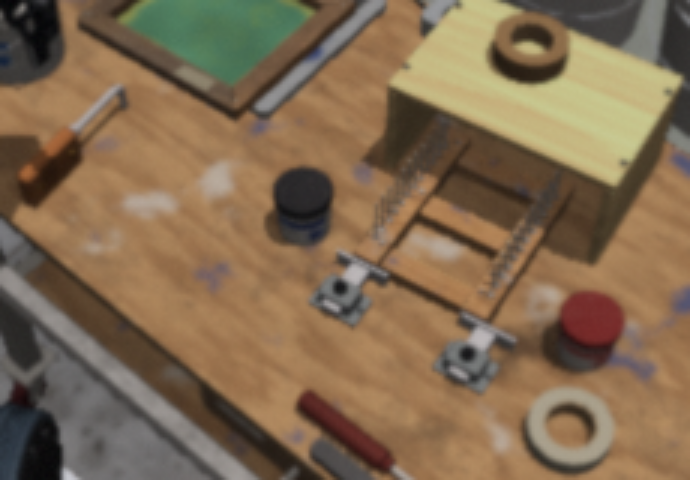

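The rack rests square against both plates, (365,262) and (480,318). The hook stands on the open table at (70,150), and the jars, tapes and riser haven't moved. Handing in.

```bash
python3 -c "
from cell import r
print(r.hand_in())"
```

```text
the job is handed in; nothing more can be done
None
```

The job is handed in at about 38 s on the robot clock: the rack sits square on both stops after a steady hold of about 10.2 N for over a second, the hook is back on the open table, and the last pictures show the riser, jars and tape rolls in place.

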